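# Unscrew the clamping cap of the full label roll

### The arm

A 6-joint arm with a two-finger parallel gripper is mounted at the origin on the work surface. World frame = base frame: x ahead of the robot, y to its left, z up, the work surface at z = 0. Lengths are in m, angles in rad, forces in N, time in s.
With the tool pointing down it reaches from about 0.375 to 0.75 m from the base axis. Payload 9 kg.
Tool frame: the origin (TCP) lies on the centre line of the jaws, within the pads' length; the fingertips stand 8 mm ahead of it and the grasp point (between the pads) lies 11 mm behind it; z points along the fingers, y is the line along which they close (so a half turn about z gives the same grasp; the last joint's range is limited). The gripper opens to 85 mm and grips with 20 to 120 N. Pads are 22 mm wide; open, the fingers measure 114 mm over their backs; the gripper's body (76 mm by 85 mm) begins 54 mm behind the grasp point. The pads swing forward as they close: fully open they stand 13 mm farther back than shut.
Start: joints at [1.031, 0.104, 0.097, 1.564, 0, 1.353], TCP at [0.19, 0.569, 0.239] pointing down, gripper open.
Joint ranges: [-2.99, 2.99], [-0.84, 1.86], [-1.1, 1.16], [-1.84, 2.11], [-1.51, 1.56], [-3.14, 3.14]. Speed limits (rad/s): [2.22, 2.22, 2.57, 3.14, 3.14, 3.14].

### API

Orientations are given as a rotation vector (axis times angle).
In Python, from bench import status, optics, workorder, finder gives the robot as it stands.
- The arm moves only by the tool drive_tool, never from a script. Its arguments are lists of equal length, an entry for each row: "gripper": the closure in counts, from 0 (fully open) to 255 (shut); "delta_pos": the shift along the tool's x, y, z each as a share of 0.2 m, from -1 to 1, a list of three; "delta_rot": the turn, a rotation vector about the tool's x, y, z each as a share of 60 degrees, from -1 to 1, a list of three. In form: {"gripper": [gripper, ...], "delta_pos": [[x, y, z], ...], "delta_rot": [[wx, wy, wz], ...]}. A call has 1 to 8 rows; each row shifts and turns the commanded pose from where the row before left it, along the tool's axes as they then stand; what a row does not reach is not made up. A row lasts 1/10 s, in which the tool goes at most 50 mm and 8.59 degrees, less where a joint would pass 70% of its speed; a pose out of reach is approached as far as the arm can. A call with a number of a shift or a turn outside -1 to 1 is refused whole. A call with a gripper value outside its range is refused whole. The fingers move at their own pace and stop on an object; the grip force is fixed at half the most. Time passes only in rows, so rows that do not move let the fingers close. It gives the time, the measured TCP pose, the force, the opening and the grip force at its end, in the units of the state.
- status.get_obs(): the state, without advancing time (a new reading comes with each control period).
- optics.capture(name): name is "scene" or "top" or "wrist"; returns the picture (384x512x3 uint8, blue, green, red); there is no depth.
- optics.camera_info(name): a dict with "mtx" (3x3 intrinsics, pixels), "k1" (the pictures are not rectified: a ray, as slopes to the right and down, at radius r is drawn at 1 + k1 r^2 times it, then the intrinsics apply), "rvec" (rotation vector, rad) and "tvec" (3), from world to camera coordinates, as OpenCV has them; the wrist camera has in their place "T_tool_cam" (4x4, takes a point from camera to tool coordinates, whose origin is the TCP and whose axes are the flange's). Camera axes: x right, y down, z forward; pixel columns grow to the right and rows downward; lengths in m; the calibration is good to about 2 mm. A picture is of the moment at which its call begins: read the wrist's pose just before it. camera_info takes no time and is no camera call.
- workorder.hand_in(): hands the job in; it is judged then, once.
Trained networks look in the newest picture that a camera, given by its name, has taken for a name from the list of things; names that differ only in an ending like _2 or _b are one class to them, and where a whole thing is asked for, a point or a joint stands for the part that bears it (a point fixed in the world has none). Each returns a list of dicts, best first, with "confidence" (0 to 1); they miss things now and then, are a little off and sometimes report something else, mostly with a low value. They report only what shows in the picture. A call takes as long as a camera call.
- finder.spot_in(camera, query): "bbox" ([centre column, centre row, width, height] in pixels, round what is visible of it).
- finder.mark_of(camera, query): "point" ([column, row] in pixels: a listed point, or the origin of a listed thing).
The state is a dict: "t": time; "qpos": joint angles; "qd": joint speeds; "joint_efforts": joint torques, N m; "tcp_pos": TCP position; "tool_rot": TCP orientation; "wrist_force": force on the tool from outside, world axes, zero at the start; "moment": the same for the moment, N m; "gripper_width": finger opening in m; "gripper_force": force on a finger pad.
Only numpy, scipy, OpenCV 4.12 (cv2) and the standard library are available. Lean on these libraries where they do the work, as an engineer would, in place of code of your own. Each camera call takes 0.05 s, during which the arm holds its last target. There are 200 camera calls.

### The job

The big roll on the label rewinder is full and ready to come off: grip the blue clamping cap on top of it and unscrew it. The rewinder's two spindles have opposite threads and nothing shows which is which, so feel which way the cap loosens and if it will not go one way try the other, then lift it straight up off its spindle and finish while still holding it in the gripper, upright and still, over the big roll and about 10 cm higher than it sat. Leave both rolls, the slim roll's cap, the stapler and the empty core where they are.

Things in the scene. Friction and masses are not known exactly. Their poses are not given: they have to be found in the camera images.
- rewinder: label rewinder, fixed to the counter: cream housing 210 (x) x 420 (y) x 60 mm high, two turntables of 164 mm diameter (tops 68 mm above the counter) whose upright spindles stand at y = +100 and -100 mm, x = 0 in its frame. Origin: centre of its underside, on the counter. Two thin guide rollers between the turntables are 118 mm high, lower than the rolls' tops.
- full_roll: the full roll, white paper, 150 mm diameter, 55 mm high, card core of 39 mm bore, lying flat on one turntable (left or right) around its spindle. Loose, about 0.75 kg. Origin: centre of its underside; z up along the spindle.
- slim_roll: the slim roll, white paper, 80 mm diameter, 55 mm high, lying on the other turntable. Origin: centre of its underside.
- cap: clamping cap of the full roll, blue plastic, 0.1 to 0.2 kg, 47 mm high. Origin: centre of its underside, z up; it sits 1 mm above the roll's top, 124 mm above the counter. Flange 68 mm diameter up to 8 mm, fluted skirt 51 mm diameter to 30 mm, smooth round head 50 mm diameter from 30 to 47 mm. A white stripe on top runs from the centre along its x axis, at first along the rewinder's x axis.
- cap_head (a point): centre of the cap's round head (50 mm diameter, 17 mm high), on its axis 39 mm above the cap's underside: grip here from above at any yaw. The cap loosens one way only, clockwise or anticlockwise from above, differing from start to start. The other way it is blocked after about 5 degrees and the fingers slip round the head or strain.
- cap_thread (a point): centre of the cap's mouth, on its underside. Inside, two lugs run on a quick thread on a spindle end 30 mm tall. Turned the loosening way the cap goes easily, climbs 3 to 4 mm in the first 70 degrees, comes free from 67 degrees on and stops at about 93; from there it lifts straight off (30 mm clears the spindle). Before that it can not be pulled off.
- slim_cap: the same cap on the slim roll's spindle, whose thread has the other hand. Leave it alone.
- stapler: desk stapler, black with orange top, 145 x 36 x 62 mm, standing on the counter beside the rewinder; origin: centre of its underside.
- spare_core: empty card core, a tube of 48 mm diameter, 39 mm bore and 55 mm height, standing on the counter beside the rewinder; origin: centre of its underside.

How it is judged:
On the way:
1. the cap is turned loose in the gripper on its thread: more than 45 degrees from where it sat and climbed at least 1.5 mm, but not yet lifted off (angle between the x axis of cap and the x axis of rewinder, either way round above 0.8 rad and z of cap in the frame of rewinder between 0.1255 and 0.142 m and horizontal distance between cap and full_roll below 0.006 m and contact force between cap and the fingers above 1 N), for 0.1 s.
At the end, for the whole second after the job is handed in: the cap is still in the gripper (over 2 N), touching nothing else, 60 to 160 mm above where it sat, under 75 mm sideways from the spindle, tilted under 17 degrees; both rolls within 10 mm, the slim roll's cap within 6 mm, stapler and core within 20 mm of where they started (z of cap in the frame of rewinder between 0.184 and 0.284 m and horizontal distance between cap and full_roll below 0.075 m and angle between cap's own z axis and vertical below 0.3 rad and linear speed of cap below 0.03 m/s and contact force between cap and the fingers above 2 N and contact force between cap and full_roll below 0.1 N and contact force between cap and rewinder below 0.1 N and distance of each of full_roll, slim_roll from where it was at the start of the episode below 0.01 m and distance of slim_cap from where it was at the start of the episode below 0.006 m and distance of each of stapler, spare_core from where it was at the start of the episode below 0.02 m); the arm keeps its last pose, push and grip.
It fails at once if the slim roll's cap is moved or unscrewed (distance of slim_cap from where it was at the start of the episode above 0.006 m or angle between the x axis of slim_cap and the x axis of rewinder, either way round above 0.4 rad).
It fails at once if a roll is dragged or lifted (distance of any of full_roll, slim_roll from where it was at the start of the episode above 0.012 m).
It fails at once if the stapler or the empty core is knocked about (distance of any of stapler, spare_core from where it was at the start of the episode above 0.03 m).
It also fails if it takes over 42 s, if anything falls off the work surface, if the arm or the gripper's body presses on something with over 40 N, if the wrist force passes 120 N, or if a joint passes its speed limit or range.

## Working session

There is one attempt and no reset: what is moved stays moved. The work goes in short steps, Python scripts to look and compute and a tool call to move; the robot and the scene stay as the last step left them, time stands still between calls to the robot, and variables do not carry over. Pictures are saved under pics/ and viewed, at most 10 in all, crops included, and the job is handed in when it is done.

Besides the shell and the picture viewer there is one more tool, called in YAML: its name, and indented under it one key for each argument. drive_tool: Moves the arm, as the interface text tells. Shift numbers are shares of 0.2 m and turn numbers shares of 60 degrees, none past 1 either way. Its arguments: {"type":"object","properties":{"gripper":{"type":"array","items":{"type":"number"}},"delta_pos":{"type":"array","items":{"type":"array","items":{"type":"number"}}},"delta_rot":{"type":"array","items":{"type":"array","items":{"type":"number"}}}},"required":["gripper","delta_pos","delta_rot"]}

```bash
mkdir -p pics; cat > h.py <<'E'
import numpy as np, cv2
from bench import status, optics, workorder, finder
def ray(cam,px,obs=None):
    i=optics.camera_info(cam);K=np.array(i["mtx"]);k=i["k1"]
    d=(np.array(px,float)-K[:2,2])/[K[0,0],K[1,1]];u=d.copy()
    for _ in range(30):u=d/(1+k*(u@u))
    v=np.array([*u,1.])
    if "rvec" in i:
        R=cv2.Rodrigues(np.array(i["rvec"],float))[0];return -R.T@np.ravel(i["tvec"]),R.T@v
    T=np.array(i["T_tool_cam"]);R=cv2.Rodrigues(np.array(obs["tool_rot"],float))[0]
    return R@T[:3,3]+obs["tcp_pos"],R@T[:3,:3]@v
def at(cam,px,z,obs=None):
    o,d=ray(cam,px,obs);return o+d*(z-o[2])/d[2]
E
python3 - <<'E'
from h import *
o=status.get_obs();print(o)
ims=[]
for c in("scene","top","wrist"):
    im=optics.capture(c);ims.append(im);cv2.imwrite(f"pics/{c}0.png",im)
    for q,z in(("cap_head",.163),("full_roll",.068),("slim_cap",.124),("cap",.124),("stapler",0),("spare_core",0),("rewinder",0)):
        for r in finder.mark_of(c,q)[:2]:print(c,q,round(r["confidence"],2),np.round(r["point"]),at(c,r["point"],z,o).round(4))
print(optics.camera_info("wrist")["T_tool_cam"])
E
```

```text
{'t': 0.0, 'qpos': array([1.03128752e+00, 1.04706402e-01, 9.64282325e-02, 1.56388541e+00,
       2.68092235e-05, 1.35311607e+00]), 'qd': array([-9.18846372e-04,  1.31849231e-03,  8.52921621e-05,  1.86994001e-03,
       -5.59673673e-04, -2.22499442e-04]), 'joint_efforts': array([ 4.03494314e-04, -5.56931055e+01,  5.03648615e+01,  1.69819017e-02,
       -3.18091916e-04,  4.38977537e-06]), 'tcp_pos': array([0.18957919, 0.5689141 , 0.23849557]), 'tool_rot': array([-5.03263259e-01, -3.10048304e+00,  1.97969307e-03]), 'wrist_force': array([-0.09810286, -0.54473668, -0.10284126]), 'moment': array([0.04820829, 0.02753617, 0.05219072]), 'gripper_force': 0.0, 'gripper_width': 0.08501510019354701}
scene cap_head 0.6 [304. 179.] [0.5952 0.0789 0.163 ]
scene full_roll 0.65 [305. 202.] [0.6044 0.0795 0.068 ]
scene slim_cap 0.68 [306. 184.] [0.5957 0.0924 0.124 ]
scene slim_cap 0.56 [250. 236.] [ 0.5575 -0.1121  0.124 ]
scene cap 0.74 [303. 185.] [0.5913 0.0861 0.124 ]
scene stapler 0.95 [329. 159.] [0.5713 0.2966 0.    ]
scene spare_core 0.77 [167. 289.] [ 0.4254 -0.2973  0.    ]
scene rewinder 0.94 [278. 236.] [ 0.5795 -0.0135  0.    ]
top cap_head 0.94 [224. 147.] [0.5913 0.0858 0.163 ]
top full_roll 0.68 [230. 153.] [0.5919 0.0777 0.068 ]
top full_roll 0.55 [305. 164.] [ 0.5692 -0.1135  0.068 ]
top slim_cap 0.91 [307. 166.] [ 0.5558 -0.1095  0.124 ]
top cap 0.73 [223. 151.] [0.588  0.0909 0.124 ]
top stapler 0.75 [145. 162.] [0.5756 0.3149 0.    ]
top spare_core 0.68 [369. 218.] [ 0.4332 -0.3016  0.    ]
top rewinder 0.91 [261. 165.] [ 0.5728 -0.0033  0.    ]
[[-2.79292690e-04 -9.54100306e-01 -2.99487109e-01  7.69632672e-02]
 [ 9.99999567e-01 -4.80198280e-07 -9.31039777e-04  2.63120564e-04]
 [ 8.88161523e-04 -2.99487240e-01  9.54099892e-01 -1.34605113e-01]
 [ 0.00000000e+00  0.00000000e+00  0.00000000e+00  1.00000000e+00]]
```

View pics/top0.png

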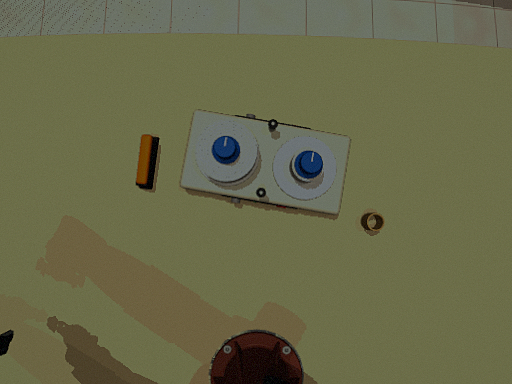

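View pics/scene0.png

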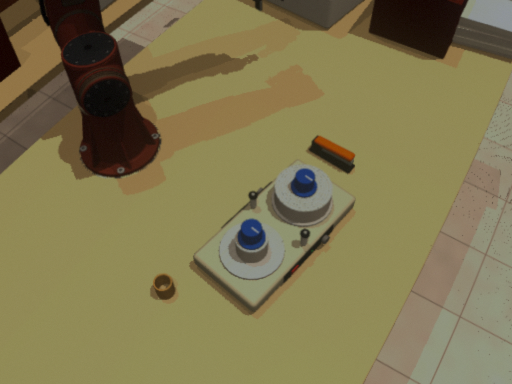

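The full roll is the left one (cap near (226,149) in top, (305,182) in scene), at about (0.59, 0.083). The slim roll's cap is at (309,164) in top. I'll go above the full roll with the yaw unchanged, which leaves joint 6 free to turn both ways.

drive_tool:
  gripper: [0, 0, 0, 0, 0, 0, 0, 0]
  delta_pos:
    - [-0.16, -0.1, 0]
    - [-0.16, -0.1, 0]
    - [-0.16, -0.1, 0]
    - [-0.16, -0.1, 0]
    - [-0.16, -0.1, 0]
    - [-0.16, -0.1, 0]
    - [-0.16, -0.1, 0]
    - [-0.16, -0.1, 0]
  delta_rot:
    - [0, 0, 0]
    - [0, 0, 0]
    - [0, 0, 0]
    - [0, 0, 0]
    - [0, 0, 0]
    - [0, 0, 0]
    - [0, 0, 0]
    - [0, 0, 0]

```text
t: 2.0
tcp_pos: [0.3828, 0.3352, 0.2395]
tool_rot: [0.503, 3.101, 0.001]
wrist_force: [0.7, -0.2, -1.2]
gripper_width: 0.0852
gripper_force: 0.0
```

drive_tool:
  gripper: [0, 0, 0, 0, 0, 0, 0, 0]
  delta_pos:
    - [-0.18, -0.11, 0]
    - [-0.18, -0.11, 0]
    - [-0.18, -0.11, 0]
    - [-0.18, -0.11, 0]
    - [-0.18, -0.11, 0]
    - [-0.15, -0.1, 0]
    - [-0.1, -0.1, 0]
    - [0, 0, 0]
  delta_rot:
    - [0, 0, 0]
    - [0, 0, 0]
    - [0, 0, 0]
    - [0, 0, 0]
    - [0, 0, 0]
    - [0, 0, 0]
    - [0, 0, 0]
    - [0, 0, 0]

```text
t: 2.8
tcp_pos: [0.5541, 0.1185, 0.2388]
tool_rot: [-0.509, -3.1, 0.001]
wrist_force: [-0.2, 1.3, 0.5]
gripper_width: 0.0855
gripper_force: 0.0
```

```bash
cat >> h.py <<'E'
def blue(im):
    h=cv2.cvtColor(im,cv2.COLOR_BGR2HSV);return cv2.inRange(h,(100,110,40),(130,255,255))
def totool(o,p):
    R=cv2.Rodrigues(np.array(o["tool_rot"],float))[0];return R.T@(p-o["tcp_pos"])/.2
E
python3 - <<'E'
from h import *
o=status.get_obs();print(o["t"],o["tcp_pos"],o["tool_rot"],o["qpos"].round(3),o["wrist_force"])
im=optics.capture("wrist");cv2.imwrite("pics/w1.png",im)
top=optics.capture("top")
for c,i in(("wrist",im),("top",top)):
    for q,z in(("cap_head",.163),("cap_thread",.124),("full_roll",.068)):
        for r in finder.mark_of(c,q)[:2]:print(c,q,round(r["confidence"],2),np.round(r["point"]),at(c,r["point"],z,o).round(4))
    n,l,s,ce=cv2.connectedComponentsWithStats(blue(i))
    for k in range(1,n):
        if s[k,4]>80:print(c,s[k],ce[k].round(1))
E
```

```text
2.8 [0.55409926 0.1184505  0.23882872] [-5.08905222e-01 -3.10004760e+00  1.02559354e-03] [-2.00e-02  2.00e-03 -9.00e-03  1.56e+00 -1.00e-03  3.06e-01] [-0.21583446  1.2519428   0.46052939]
wrist cap_head 0.65 [231. 251.] [0.5915 0.0853 0.163 ]
wrist full_roll 0.56 [236. 212.] [0.5923 0.0832 0.068 ]
wrist [ 202  202   64   77 3737] [232.6 238.2]
wrist [   0  233   80   78 4294] [ 37.3 269.9]
top cap_head 0.6 [224. 148.] [0.5894 0.0862 0.163 ]
top cap_thread 0.6 [228. 146.] [0.6007 0.0795 0.124 ]
top full_roll 0.97 [230. 154.] [0.5904 0.078  0.068 ]
top [216 136  24  23 363] [227.9 146.3]
top [295 151  28  27 570] [308.3 164.1]
```

View pics/w1.png

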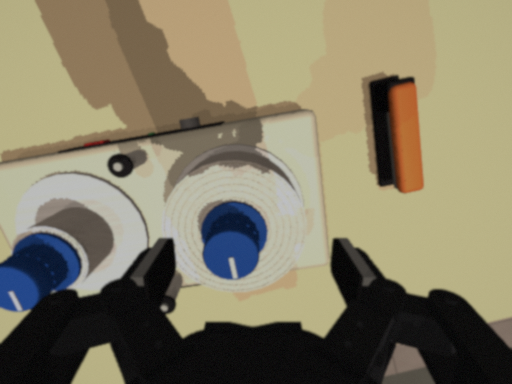

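Wrist view: the full roll's cap head top is a circle centred at about (230,252), the slim cap is at far left (15,285), and the stapler is at right. I'll centre over the cap and measure again from closer.

```bash
python3 - <<'E'
from h import *
o=status.get_obs()
for px,z in(((230,251),.171),((234,228),.123)):
    p=at("wrist",px,z,o);print(p.round(4),totool(o,p).round(4))
E
```

```text
[0.5864 0.0905 0.171 ] [-0.2108 -0.0972  0.3425]
[0.5877 0.0903 0.123 ] [-0.2175 -0.0964  0.5825]
```

drive_tool:
  gripper: [0, 0, 0, 0]
  delta_pos:
    - [-0.12, -0.06, 0]
    - [-0.09, -0.037, 0]
    - [0, 0, 0]
    - [0, 0, 0]
  delta_rot:
    - [0, 0, 0]
    - [0, 0, 0]
    - [0, 0, 0]
    - [0, 0, 0]

```text
t: 3.6
tcp_pos: [0.5862, 0.0901, 0.2392]
tool_rot: [-0.503, -3.1, -0.0]
wrist_force: [0.4, 0.9, 0.3]
gripper_width: 0.0856
gripper_force: 0.0
```

```bash
python3 - <<'E'
from h import *
o=status.get_obs();print(o["t"],o["tcp_pos"],o["tool_rot"],o["wrist_force"])
im=optics.capture("wrist")
top=optics.capture("top")
n,l,s,ce=cv2.connectedComponentsWithStats(blue(im))
for k in range(1,n):
    if s[k,4]>80:print(s[k],ce[k].round(1))
cv2.imwrite("pics/w2.png",np.hstack([cv2.resize(im[150:384,130:380],None,fx=2,fy=2),cv2.resize(top[125:185,200:260],(300,468-168)).copy() if 0 else np.vstack([cv2.resize(top[130:175,200:255],(275,225)),np.zeros((243,275,3),np.uint8)])]))
E
```

```text
3.6 [0.58615174 0.09014259 0.23917817] [-5.03223462e-01 -3.10042184e+00 -3.81221783e-04] [0.35268273 0.93462449 0.28666595]
[ 217  163   67   76 3822] [249.7 198.8]
[   0  196   89   77 4756] [ 42.8 233.3]
```

View pics/w2.png

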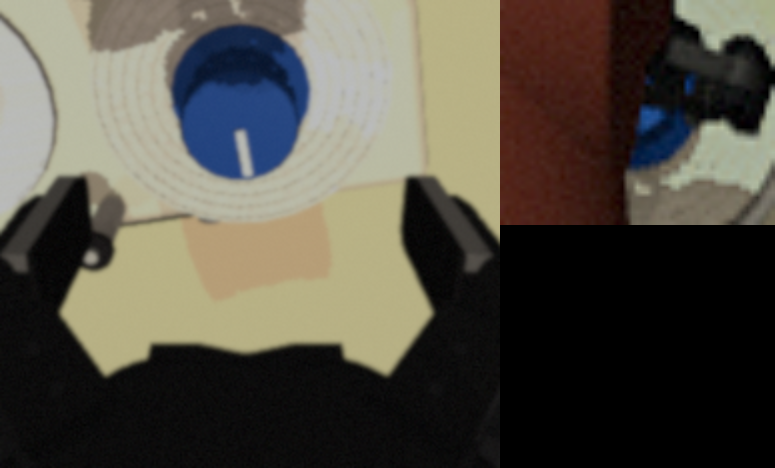

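The head's top circle spans columns 220.5–280 and its bottom edge is at row 239.5. I'll fit the 50 mm circle's projection to these edges.

```bash
python3 - <<'E'
from h import *
from scipy.optimize import least_squares
o=status.get_obs()
i=optics.camera_info("wrist");K=np.array(i["mtx"]);T=np.array(i["T_tool_cam"]);R=cv2.Rodrigues(o["tool_rot"])[0]
def proj(P):
    c=(( (P-o["tcp_pos"])@R)-T[:3,3])@T[:3,:3];u=c[:,:2]/c[:,2:];return u*(1+i["k1"]*(u**2).sum(1,keepdims=True))*[K[0,0],K[1,1]]+K[:2,2]
a=np.linspace(0,6.283,181)
def ext(p,z,r):
    q=proj(np.c_[p[0]+r*np.cos(a),p[1]+r*np.sin(a),0*a+z]);return np.array([q[:,0].min(),q[:,0].max(),q[:,1].max()])
for z,r,m in((.171,.025,(220.5,280,239.5)),(.123,.075,(177,324,260.5))):
    s=least_squares(lambda p:ext(p,z,r)-m,[.587,.09]);print(s.x.round(4),s.fun.round(1),totool(o,np.array([*s.x,.152])).round(4))
E
```

```text
[0.5912 0.0867] [-0.8  0.8  0.1] [-0.0309 -0.0097  0.4371]
[0.5923 0.0862] [-2.4  2.4  0.5] [-0.037  -0.0107  0.4371]
```

drive_tool:
  gripper: [0, 0, 0, 0, 0, 0, 0]
  delta_pos:
    - [-0.033, -0.01, 0.03]
    - [0, 0, 0.1]
    - [0, 0, 0.1]
    - [0, 0, 0.1]
    - [0, 0, 0.1]
    - [0, 0, 0]
    - [0, 0, 0]
  delta_rot:
    - [0, 0, 0]
    - [0, 0, 0]
    - [0, 0, 0]
    - [0, 0, 0]
    - [0, 0, 0]
    - [0, 0, 0]
    - [0, 0, 0]

```text
t: 4.4
tcp_pos: [0.5919, 0.0859, 0.1534]
tool_rot: [-0.503, -3.101, -0.0]
wrist_force: [-0.6, -0.2, 1.2]
gripper_width: 0.0855
gripper_force: 0.0
```

drive_tool:
  gripper: [100, 255, 255, 255, 255, 255]
  delta_pos:
    - [0, 0, 0]
    - [0, 0, 0]
    - [0, 0, 0]
    - [0, 0, 0]
    - [0, 0, 0]
    - [0, 0, 0]
  delta_rot:
    - [0, 0, 0]
    - [0, 0, 0]
    - [0, 0, 0]
    - [0, 0, 0]
    - [0, 0, 0]
    - [0, 0, 0]

```text
t: 5.0
tcp_pos: [0.5928, 0.0857, 0.1548]
tool_rot: [0.503, 3.099, 0.0]
wrist_force: [-0.7, -0.5, 6.5]
gripper_width: 0.0481
gripper_force: 61.5
```

```bash
python3 -c "
from h import *
o=status.get_obs();print(o)"
```

```text
{'t': 5.0, 'qpos': array([-7.45007945e-02,  9.84665482e-02, -6.18032982e-02,  1.40826573e+00,
        5.64431405e-05,  2.47263328e-01]), 'qd': array([-0.00217389,  0.00011184, -0.00123403,  0.00077086, -0.00013451,
       -0.00028832]), 'joint_efforts': array([-1.49763557e-01, -5.19684291e+01,  4.74953055e+01, -4.55346638e-01,
        3.16391769e-02, -1.38908095e-02]), 'tcp_pos': array([0.59283588, 0.08572857, 0.15483507]), 'tool_rot': array([5.02888275e-01, 3.09880485e+00, 3.94422010e-04]), 'wrist_force': array([-0.67897211, -0.53172648,  6.48804984]), 'moment': array([-0.02380976,  0.24081719, -0.03912489]), 'gripper_force': 61.461836099624634, 'gripper_width': 0.048139618011790605}
```

Gripped with small side forces. I'll try a small turn about tool +z (clockwise from above).

drive_tool:
  gripper: [255, 255, 255, 255]
  delta_pos:
    - [0, 0, 0]
    - [0, 0, 0]
    - [0, 0, 0]
    - [0, 0, 0]
  delta_rot:
    - [0, 0, 0.05]
    - [0, 0, 0.05]
    - [0, 0, 0.05]
    - [0, 0, 0.0]

```text
t: 5.4
tcp_pos: [0.593, 0.0855, 0.1549]
tool_rot: [0.747, 3.049, 0.0]
wrist_force: [-0.1, -0.7, 4.8]
gripper_width: 0.0481
gripper_force: 61.5
```

```bash
python3 -c "
from h import *
o=status.get_obs();print(o['tcp_pos'],o['tool_rot'],o['wrist_force'],o['moment'],o['qpos'][5],o['gripper_width'])"
```

```text
[0.59303134 0.08552539 0.15485429] [7.47406715e-01 3.04866721e+00 3.43669288e-04] [-0.13511816 -0.73952021  4.80627775] [-0.18651297  0.06075244  0.04550041] 0.40615083516062916 0.04808875483754373
```

9° went with almost no torque, past the 5° block, so clockwise looks like the loosening way. I'll carry on while following the climb.

drive_tool:
  gripper: [255, 255, 255, 255]
  delta_pos:
    - [0, 0, -0.0015]
    - [0, 0, -0.0015]
    - [0, 0, -0.0015]
    - [0, 0, 0]
  delta_rot:
    - [0, 0, 0.1]
    - [0, 0, 0.1]
    - [0, 0, 0.1]
    - [0, 0, 0.0]

```text
t: 5.8
tcp_pos: [0.593, 0.0857, 0.1557]
tool_rot: [1.218, 2.893, 0.002]
wrist_force: [0.2, 0.4, 4.8]
gripper_width: 0.0484
gripper_force: 61.6
```

```bash
python3 -c "
from h import *
o=status.get_obs();print(o['tcp_pos'],o['tool_rot'],o['wrist_force'],o['moment'],o['qpos'][5],o['gripper_width'])
im=optics.capture('wrist');cv2.imwrite('pics/w3.png',im)"
```

```text
[0.5930107 0.0856909 0.1556773] [1.21772106e+00 2.89340917e+00 1.52920446e-03] [0.230567   0.41075494 4.82072232] [ 0.08081266 -0.02307055 -0.03243404] 0.7221198473343035 0.04838284797574081
```

View pics/w3.png

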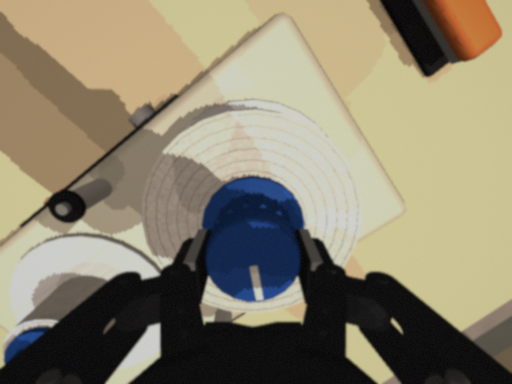

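The stripe ((255,265) to (260,298)) has kept its angle to the gripper, so the cap is turning with it (27° so far). Continuing to about 81°.

drive_tool:
  gripper: [255, 255, 255, 255, 255, 255, 255, 255]
  delta_pos:
    - [0, 0, -0.0015]
    - [0, 0, -0.0015]
    - [0, 0, -0.0015]
    - [0, 0, -0.0015]
    - [0, 0, -0.0015]
    - [0, 0, -0.0015]
    - [0, 0, -0.0015]
    - [0, 0, 0]
  delta_rot:
    - [0, 0, 0.1]
    - [0, 0, 0.1]
    - [0, 0, 0.1]
    - [0, 0, 0.1]
    - [0, 0, 0.1]
    - [0, 0, 0.1]
    - [0, 0, 0.1]
    - [0, 0, 0]

```text
t: 6.65
tcp_pos: [0.5931, 0.0856, 0.158]
tool_rot: [2.173, 2.265, 0.003]
wrist_force: [-0.8, -0.8, 6.4]
gripper_width: 0.0483
gripper_force: 61.8
```

drive_tool:
  gripper: [255, 255, 255, 255]
  delta_pos:
    - [0, 0, 0]
    - [0, 0, 0]
    - [0, 0, 0]
    - [0, 0, 0]
  delta_rot:
    - [0, 0, 0.1]
    - [0, 0, 0.1]
    - [0, 0, 0]
    - [0, 0, 0]

```text
t: 7.05
tcp_pos: [0.5932, 0.0856, 0.1585]
tool_rot: [2.395, 2.03, 0.004]
wrist_force: [-0.8, -0.3, 10.5]
gripper_width: 0.0481
gripper_force: 62.1
```

```bash
python3 -c "
from h import *
o=status.get_obs();print(o['tcp_pos'],o['tool_rot'],o['wrist_force'],o['moment'],o['qpos'][5],o['gripper_width'])
im=optics.capture('wrist');cv2.imwrite('pics/w4.png',im)"
```

```text
[0.59321557 0.08555314 0.15853713] [2.39470836 2.02951119 0.00362192] [-0.83767735 -0.27764404 10.54159146] [-0.13875242  0.29708706 -0.06094458] 1.6608912589913436 0.048059127752113504
```

View pics/w4.png

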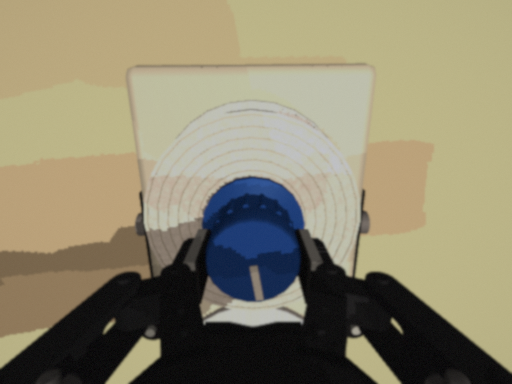

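The cap followed through 81° and climbed 3.7 mm, with the stripe unchanged in the gripper. Lifting gently first to check it is free.

drive_tool:
  gripper: [255, 255, 255, 255]
  delta_pos:
    - [0, 0, -0.01]
    - [0, 0, -0.01]
    - [0, 0, -0.01]
    - [0, 0, 0]
  delta_rot:
    - [0, 0, 0]
    - [0, 0, 0]
    - [0, 0, 0]
    - [0, 0, 0]

```text
t: 7.5
tcp_pos: [0.592, 0.0857, 0.1622]
tool_rot: [-2.396, -2.031, 0.001]
wrist_force: [-0.5, -1.0, -1.5]
gripper_width: 0.048
gripper_force: 62.1
```

Only the cap's weight is felt, so it's free. Lifting 9 cm more.

drive_tool:
  gripper: [255, 255, 255, 255, 255, 255, 255, 255]
  delta_pos:
    - [0, 0, -0.04]
    - [0, 0, -0.05]
    - [0, 0, -0.06]
    - [0, 0, -0.07]
    - [0, 0, -0.08]
    - [0, 0, -0.08]
    - [0, 0, -0.06]
    - [0, 0, -0.02]
  delta_rot:
    - [0, 0, 0]
    - [0, 0, 0]
    - [0, 0, 0]
    - [0, 0, 0]
    - [0, 0, 0]
    - [0, 0, 0]
    - [0, 0, 0]
    - [0, 0, 0]

```text
t: 8.3
tcp_pos: [0.5928, 0.0858, 0.2566]
tool_rot: [2.395, 2.03, 0.003]
wrist_force: [-0.9, -0.1, -0.9]
gripper_width: 0.0482
gripper_force: 62.7
```

drive_tool:
  gripper: [255, 255, 255, 255, 255, 255]
  delta_pos:
    - [0, 0, 0]
    - [0, 0, 0]
    - [0, 0, 0]
    - [0, 0, 0]
    - [0, 0, 0]
    - [0, 0, 0]
  delta_rot:
    - [0, 0, 0]
    - [0, 0, 0]
    - [0, 0, 0]
    - [0, 0, 0]
    - [0, 0, 0]
    - [0, 0, 0]

```text
t: 8.9
tcp_pos: [0.592, 0.0858, 0.2541]
tool_rot: [-2.396, -2.031, 0.0]
wrist_force: [0.7, -0.1, -1.7]
gripper_width: 0.0482
gripper_force: 62.7
```

```bash
python3 -c "
from h import *
o=status.get_obs();print(o['tcp_pos'],o['wrist_force'],o['gripper_width'])
im=optics.capture('wrist');s=optics.capture('scene');cv2.imwrite('pics/w5.png',np.vstack([cv2.resize(im,(400,300)),cv2.resize(s[100:340,120:440],(400,300))]))"
```

```text
[0.59202322 0.08577865 0.25409932] [ 0.65080568 -0.07642026 -1.73574822] 0.04815212510944427
```

View pics/w5.png

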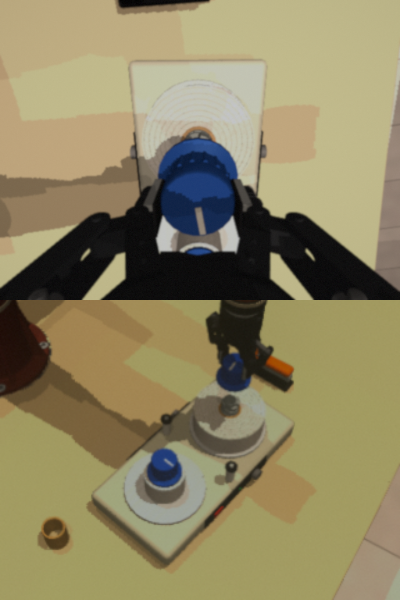

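The cap hangs upright in the gripper above the bare spindle (scene crop around (235,370)). Rolls, slim cap, core and stapler are undisturbed.

```bash
python3 -c "
from h import *
print(workorder.hand_in())"
```

```text
the job is handed in; nothing more can be done
None
```

I unscrewed the full roll's cap clockwise (about 81°), lifted it off its spindle, and handed the job in at about 9 s of the 42 s allowed. The gripper was still holding it upright over the roll, about 10 cm above where it sat; no verdict came back.

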